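Sort out the reject vial and open the push-and-turn reagent bottle

ROBOT

A 6-joint arm with a two-finger parallel gripper is mounted at the origin on a cart in front of the work surface, level with it; the furniture and walls round the work are solid. World frame = base frame: x ahead of the robot, y to its left, z up, the work surface at z = 0. Lengths are in m, angles in degrees, forces in N, time in s.
With the tool pointing down it reaches from about 0.375 to 0.9 m from the base axis. Payload 3.1 kg.
Tool frame: the origin (TCP) lies on the centre line of the jaws, within the pads' length; the fingertips stand 25 mm ahead of it and the grasp point (between the pads) lies 6 mm ahead of it; z points along the fingers, y is the line along which they close (so a half turn about z gives the same grasp; the last joint's range is limited). The gripper opens to 87 mm and grips with 3 to 60 N. Pads are 19 mm wide; open, the fingers measure 117 mm over their backs; the gripper's body (75 mm by 190 mm) begins 51 mm behind the grasp point.
Start: joints at [61.793, 30.224, 82.088, -0, 67.689, -10.227], TCP at [0.193, 0.594, 0.248] pointing down, gripper open.
Joint ranges: [-176.69, 176.69], [-43.24, 126.21], [12.49, 139.97], [-82, 262], [0, 151.66], [-163.58, 163.58]. Speed limits (degrees/s): [159.86, 159.86, 180, 180, 180, 180].

INTERFACE

Orientations are given as a 3x3 rotation matrix whose columns are the frame's x, y, z axes.
In Python, from rig import read_state, capture, camera_params, hand_in gives the robot as it stands.
- The arm moves only by the tool apply_moves, never from a script. Its argument "rows" is a list of rows, each an object of numbers: "x", "y", "z": the shift along the tool's x, y, z in mm; "rx", "ry", "rz": the turn, a rotation vector about the tool's x, y, z in units of 6 degrees (1.0 is 6 degrees); "claw": the closure in counts, from 0 (fully open) to 255 (shut). A call has 1 to 10 rows; each row is the pose to reach, as a shift and turn from the pose commanded when the call began, along the tool's axes at that moment; what a row does not reach only later rows make up. A row lasts 1/8 s, in which the tool goes at most 62.5 mm and 10.7 degrees, less where a joint would pass 70% of its speed; a pose out of reach is approached as far as the arm can. A call with a gripper value outside its range is refused whole. The fingers move at their own pace and stop on an object; the grip force is fixed at half the most. Time passes only in rows, so rows that repeat a pose let the fingers close. It gives the time, the measured TCP pose, the force, the opening and the grip force at its end, in the units of the state.
- read_state(): the state, without advancing time (a new reading comes with each control period).
- capture(name): name is "scene" or "top" or "wrist"; returns (picture, depth): 400x640x3 uint8, red, green, blue; 400x640 float32, m along the optical axis (not along the pixel's ray), 0 where there is no reading.
- camera_params(name): a dict with "fx", "fy", "cx", "cy" (pixels), "xyz" and "orientation" of the camera in the world. Camera axes: x right, y up, looking along -z (the intrinsics and any distortion apply to the point x, -y, -z); pixel columns grow to the right and rows downward; lengths in m; the calibration is good to about 2 mm. A picture is of the moment at which its call begins: read the wrist's pose just before it. camera_params takes no time and is no camera call; for the wrist camera it gives the pose at the moment of the call.
- hand_in(): hands the job in; it is judged then, once.
The state is a dict: "time_s": time; "joint_positions": joint angles; "qvel": joint speeds; "tau": joint torques, N m; "position": TCP position; "tcp_rot": TCP orientation; "force": force on the tool from outside, world axes, zero at the start; "moment": the same for the moment, N m; "opening": opening from 0.0 (shut) to 1.0 (fully open); "grasp_force": force on a finger pad.
Only numpy, scipy, OpenCV 4.12 (cv2) and the standard library are available. Lean on these libraries where they do the work, as an engineer would, in place of code of your own. Each camera call takes 0.05 s, during which the arm holds its last target. There are 200 camera calls.

TASK

Three vials wait to be dosed from the amber bottle: first stand the rejected vial, the one with the red band, upright in the red tray and let it go, leaving the two good vials, the notepad and the small box alone. Then open the bottle's white safety cap: press it down against its spring, turn it a quarter turn anticlockwise (seen from above) while pressing, and lift it off. Finish holding the cap still and level, straight above the bottle and about 8 cm higher than where it sat; do not put it down or let go of it.

Things in the scene. Friction and masses are not known exactly. Their poses are not given: they have to be found in the camera images.
- reject_vial_center (a point): centre of the reject vial: white, black cap, broad red band round its body. 70 mm high, standing loose on the worktop; body 24 mm across, the cap (top 16 mm) 26 mm across; this point is on its axis 35 mm above its foot. 0.03 kg. Axis z up.
- good_vial_white_center (a point): centre of a good vial with white cap and no band, 84 mm high, 26 mm across the cap, loose; point 42 mm above its foot. Leave it alone.
- good_vial_teal_center (a point): centre of a good vial with teal cap and no band, 78 mm high, 26 mm across the cap, loose; point 39 mm above its foot. Leave it alone. Vials start in any order, at least 80 mm apart centre to centre.
- reject_tray: red open tray, fixed to the worktop, 120 mm (its x) by 110 mm (its y), 24 mm high, walls 4 mm, floor 4 mm thick; origin at the centre of its underside.
- bottle: amber bottle clamped upright in a fixed holder (black collar on an 88 x 88 mm plate); origin at the centre of the holder's underside, on the bottle's axis; z up. Body 64 mm across up to 64 mm height, shoulder narrowing to a 26 mm neck at 86 mm. The neck's top, inside the cap, is at 117 mm. Two lugs on the neck lock the cap.
- cap_center (a point): centre of the loose white safety cap, on its axis, 114 mm above the worktop when locked. 28 mm high, 48 mm across, 0.04 kg; two flat upright grip faces 50 mm apart, 20 mm wide, face its own +y and -y: pinch these from above. Its axes are parallel to the bottle's when locked (6 degrees play). Turned 60 to 120 degrees anticlockwise it is free to lift straight off; 17 mm of lift clears the neck.
- cap_mark (a point): blue dot on the top of the cap, 20 mm from its axis on the cap's own +x side, 14 mm above the cap's centre; when locked it lies on the bottle's +x side, after the quarter turn on the bottle's +y side. A red arrow on the cap's top shows the way to turn.
- cap_spring (a joint): how far the spring plate under the cap is pressed down, in m: 0 with the cap locked, 0.007 with the cap at the bottom, -0.001 with the cap off. The spring pushes up with 5 N at 0, 12 N at 0.007. The cap can turn only (and only anticlockwise) while pressed more than 4 mm; 5 to 6 mm is good.
- film_box: small black and yellow card box, 40 x 55 x 32 mm, loose, bystander; origin at the centre of its underside.
- notepad: yellow notepad, 76 x 76 x 18 mm, loose, bystander; origin at the centre of its underside.
Not all that is in view belongs to the job. What is shaped like the part that bears good_vial_white_center but purple is not meant.

How it is judged (in metres and radians):
On the way, in this order (a step that is already met when the one before it is completed fails the run):
1. the reject vial stands upright in the red tray, released (x of reject_vial_center in the frame of reject_tray between -0.045 and 0.045 m and y of reject_vial_center in the frame of reject_tray between -0.04 and 0.04 m and height (world z) of reject_vial_center below 0.045 m and angle between reject_vial_center's own z axis and vertical below 0.2 rad and contact force between the fingers and reject_vial below 0.05 N and linear speed of reject_vial below 0.02 m/s), for 0.2 s.
2. the cap is pressed down at least 4 mm on the bottle (value of joint cap_spring above 0.004 m and z of cap_center in the frame of bottle below 0.1105 m), for 0.03 s.
3. the cap, still on the neck, is turned anticlockwise about a quarter turn (53 to 127 degrees) (y of cap_mark in the frame of bottle above 0.016 m and z of cap_center in the frame of bottle below 0.126 m), for 0.02 s.
At the end, for the whole second after the job is handed in: Cap held still and level (0.25 rad) by the fingers, 40 to 150 mm above its seat, within 30 mm of the bottle axis, not touching it; reject vial upright (0.2 rad), released, on the tray floor within 45 mm (x) and 40 mm (y) of its centre; good vials upright within 20 mm of their places (all of step 1 and z of cap_center in the frame of bottle between 0.154 and 0.264 m and horizontal distance between cap_center and bottle below 0.03 m and angle between cap_center's own z axis and vertical below 0.25 rad and contact force between the fingers and cap above 1 N and contact force between cap and bottle below 0.05 N and linear speed of cap below 0.03 m/s and distance of each of good_vial_white_center, good_vial_teal_center from where it was at the start of the episode below 0.02 m and angle between each of good_vial_white_center, good_vial_teal_center's own z axis and vertical below 0.2 rad); the arm keeps its last pose, push and grip.
It fails at once if a good vial is displaced by 30 mm or tipped over (distance of any of good_vial_white_center, good_vial_teal_center from where it was at the start of the episode above 0.03 m or angle between any of good_vial_white_center, good_vial_teal_center's own z axis and vertical above 0.5 rad).
It fails at once if the notepad or the small box is displaced by 30 mm (distance of any of film_box, notepad from where it was at the start of the episode above 0.03 m).
It also fails if it takes over 54 s, if anything falls off the work surface, if the arm or the gripper's body presses on something with over 40 N, if the wrist force passes 120 N, or if a joint passes its speed limit or range.

## Working session

There is one attempt and no reset: what is moved stays moved. The work goes in short steps, Python scripts to look and compute and a tool call to move; the robot and the scene stay as the last step left them, time stands still between calls to the robot, and variables do not carry over. Pictures are saved under pics/ and viewed, at most 10 in all, crops included, and the job is handed in when it is done.

Besides the shell and the picture viewer there is one more tool, called as name(argument=value, ...) on one line, values as JSON. apply_moves: Moves the arm, as the interface text tells. Its arguments: {"type":"object","properties":{"rows":{"type":"array"}},"required":["rows"]}

```bash
mkdir -p pics; cat > h.py <<'E'
import numpy as np, cv2
from rig import read_state, capture, camera_params, hand_in
def save(n,f,crop=None,k=1):
    p,d=capture(n); c=camera_params(n)
    np.savez(f'{f}.npz',p=p,d=d,**{a:np.array(b) for a,b in c.items()})
    cv2.imwrite(f'pics/{f}.png',p[:,:,::-1]); return p,d,c
def pts(f):
    z=np.load(f'{f}.npz'); d=z['d']; v,u=np.mgrid[:400,:640]
    X=np.stack([(u-z['cx'])/z['fx']*d,-(v-z['cy'])/z['fy']*d,-d],-1)
    return X@z['orientation'].T+z['xyz'], z['p'], d
def crop(f,u0,v0,u1,v1,k,o):
    p=np.load(f'{f}.npz')['p'][v0:v1,u0:u1,::-1]
    cv2.imwrite(f'pics/{o}.png',cv2.resize(p,None,fx=k,fy=k,interpolation=cv2.INTER_CUBIC))
E
python3 - <<'E'
from h import *
a=save('scene','s0')[0];b=save('top','t0')[0]
for n in('scene','top'):print(camera_params(n))
cv2.imwrite('pics/a.png',np.vstack([cv2.resize(a,(480,300)),cv2.resize(b,(480,300))])[:,:,::-1])
print(read_state()['tcp_rot'])
E
```

```text
{'fx': 371.679309950387, 'fy': 371.679309950387, 'cx': 316.50610472228766, 'cy': 195.43060360920205, 'xyz': array([-0.07276871, -0.57983386,  0.61786179]), 'orientation': array([[ 0.75330527,  0.33328301, -0.56696878],
       [-0.65737745,  0.40733166, -0.63398407],
       [ 0.01964822,  0.85029604,  0.52593782]])}
{'fx': 487.5255418933737, 'fy': 487.5255418933737, 'cx': 321.2013563726974, 'cy': 203.59987137683487, 'xyz': array([0.2868994 , 0.04059934, 1.48165799]), 'orientation': array([[ 0.02869497,  0.9881182 , -0.15099344],
       [-0.99932684,  0.03181249,  0.01827127],
       [ 0.02285765,  0.1503675 ,  0.9883659 ]])}
[[-9.51176653e-01  3.08645561e-01 -9.44797466e-04]
 [ 3.08646811e-01  9.51175043e-01 -1.78413976e-03]
 [ 3.48000954e-04 -1.98864081e-03 -9.99997962e-01]]
```

View pics/t0.png

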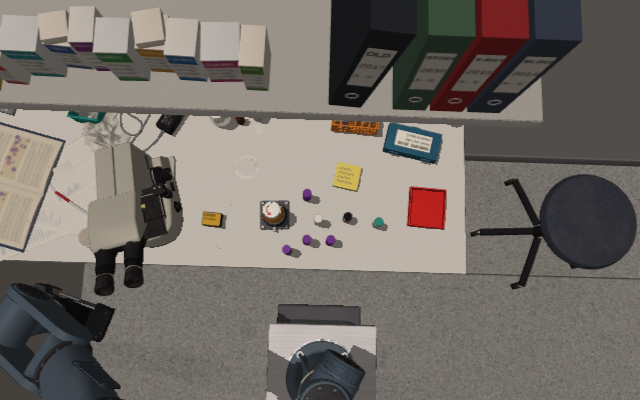

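View pics/s0.png

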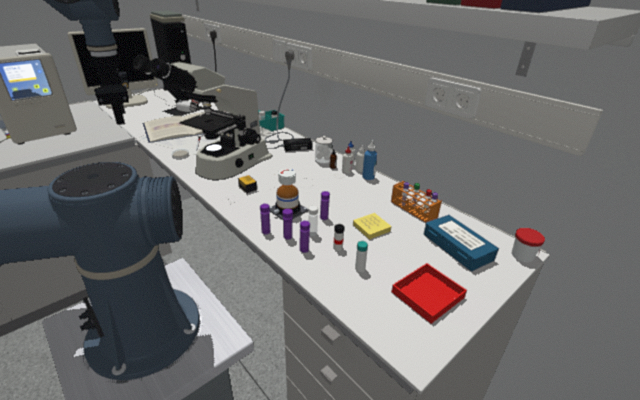

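Top view candidates: the black cap at (348,217), teal at (379,223) and white at (318,219), with four purple lookalikes at (307,195), (307,240), (287,250) and (331,240). In the scene view the vial at (339,237) has a black cap and red band, so it is the reject. The tray is at (427,208) and the bottle at (274,213). I'll measure these and confirm in a crop.

```bash
python3 - <<'E'
from h import *
X,p,d=pts('t0')
for n,(u,v) in dict(rej=(348,217),teal=(379,223),white=(318,219),p1=(307,195),p2=(307,240),p3=(287,250),p4=(331,240),pad=(347,177),box=(212,219),cap=(273,212)).items():
    w=X[v-14:v+15,u-14:u+15].reshape(-1,3)
    z0=np.median(X[v-2:v+3,u-2:u+3,2])
    m=abs(w[:,2]-z0)<.006
    print(n,X[v,u].round(3),w[m].mean(0).round(3),m.sum())
h=cv2.cvtColor(p,cv2.COLOR_RGB2HSV);r=((h[...,0]<6)|(h[...,0]>174))&(h[...,1]>150)&(h[...,2]>90)
r[:180]=0;r[240:]=0;r[:,:400]=0;r[:,455:]=0
q=X[r];q=q[(q[:,2]<.04)]
print('tray',cv2.minAreaRect(q[:,:2].astype(np.float32)*1000),q.min(0),q.max(0))
X,p,d=pts('s0')
for n,(u,v) in dict(rejband=(339,240),).items(): print(n,X[v,u])
a=np.load('s0.npz')['p'][165:285,245:385];b=np.load('t0.npz')['p'][180:260,245:400]
f=lambda i,k:cv2.resize(i,None,fx=k,fy=k,interpolation=cv2.INTER_CUBIC)
a=f(a,3);b=f(b,2.4);o=np.zeros((a.shape[0],a.shape[1]+b.shape[1],3),np.uint8);o[:,:a.shape[1]]=a;o[:b.shape[0],a.shape[1]:]=b
cv2.imwrite('pics/c1.png',o[:,:,::-1]);print(o.shape)
E
```

```text
rej [ 0.466 -0.065  0.07 ] [ 0.469 -0.064  0.069] 57
teal [ 0.45  -0.155  0.076] [ 0.455 -0.154  0.077] 59
white [0.455 0.023 0.081] [0.458 0.022 0.084] 60
p1 [0.525 0.057 0.082] [0.532 0.057 0.084] 58
p2 [0.394 0.052 0.085] [0.397 0.053 0.084] 60
p3 [0.363 0.108 0.087] [0.367 0.111 0.084] 60
p4 [ 0.396 -0.016  0.084] [ 0.399 -0.015  0.084] 56
pad [ 0.595 -0.063  0.02 ] [ 0.599 -0.063  0.018] 567
box [0.451 0.337 0.035] [0.453 0.339 0.032] 241
cap [0.466 0.15  0.128] [0.474 0.154 0.128] 223
tray ((509.0484619140625, -308.85595703125), (110.90494537353516, 119.69001770019531), 86.00333404541016) [ 0.44680784 -0.36466726 -0.00676933] [ 0.57093492 -0.24991163  0.03269003]
rejband [ 0.46110421 -0.07135716  0.03353106]
(360, 792, 3)
```

View pics/c1.png

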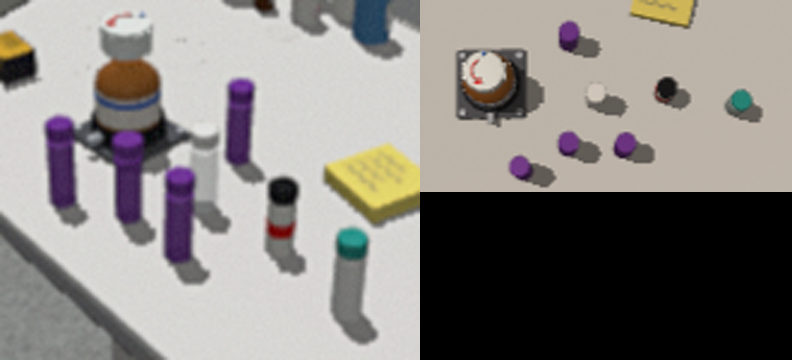

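The crop confirms the reject: only the black-capped vial, at scene (281,215 in the crop), has the red band. It stands at about (0.469,-0.064). Next I check the obstacle heights along the travel path and the cap's mark direction.

```bash
python3 - <<'E'
from h import *
X,p,d=pts('t0')
P=X[d>0]
for y in np.arange(.2,.75,.05):
    print(round(y,2),[ (lambda m: round(float(P[m,2].max()),2) if m.any() else None)((abs(P[:,0]-x)<.025)&(abs(P[:,1]-y)<.025)) for x in np.arange(.2,.65,.05)])
h=cv2.cvtColor(p,cv2.COLOR_RGB2HSV)
m=(h[...,0]>95)&(h[...,0]<130)&(h[...,1]>70)&(X[...,2]>.12)&(X[...,2]<.14)
m[:195]=0;m[230:]=0;m[:,:255]=0;m[:,292:]=0
print(np.argwhere(m),X[m].mean(0))
w=(X[...,2]>.121)&(X[...,2]<.14);w[:195]=0;w[230:]=0;w[:,:255]=0;w[:,292:]=0
q=X[w];print(w.sum(),(q.min(0)+q.max(0))/2,q.mean(0),cv2.minEnclosingCircle(q[:,:2].astype(np.float32)))
g=(X[...,2]<.03)&(h[...,2]<110)&(X[...,2]>-.01);g[:190]=0;g[240:]=0;g[:,:255]=0;g[:,294:]=0
print('plate',cv2.minAreaRect(X[g][:,:2].astype(np.float32)*1000))
E
```

```text
0.2 [-0.74, -0.75, 0.01, 0.01, 0.01, 0.13, 0.13, 0.01, 0.57]
0.25 [-0.74, -0.74, 0.01, 0.01, 0.01, 0.01, 0.01, 0.01, 0.56]
0.3 [-0.75, -0.74, 0.01, 0.01, 0.01, 0.04, 0.01, 0.01, 0.56]
0.35 [-0.74, -0.75, 0.01, 0.01, 0.01, 0.04, 0.01, 0.01, 0.56]
0.4 [-0.75, 0.4, 0.41, 0.37, 0.19, 0.01, 0.01, 0.01, 0.56]
0.45 [0.62, 0.41, 0.41, 0.38, 0.37, 0.36, 0.33, 0.2, 0.56]
0.5 [0.61, 0.41, 0.4, 0.37, 0.37, 0.36, 0.33, 0.28, 0.56]
0.55 [0.59, 0.58, 0.36, 0.37, 0.37, 0.35, 0.3, 0.28, 0.57]
0.6 [0.57, 0.57, 0.01, 0.01, None, None, 0.28, 0.27, 0.57]
0.65 [0.25, 0.34, -0.01, -0.75, None, None, None, None, 0.56]
0.7 [-0.75, -0.75, 0.01, 0.02, 0.02, 0.01, 0.01, 0.01, 0.52]
[[202 271]] [0.49304233 0.15606396 0.13232973]
231 [0.47431683 0.15445769 0.12770821] [0.47389002 0.1543375  0.12776889] ((0.47436434030532837, 0.154457688331604), 0.02570207044482231)
plate ((469.1588134765625, 148.1781768798828), (95.47067260742188, 101.08503723144531), 0.8049592971801758)
```

apply_moves(rows=[{"x": 20, "z": -50}, {"x": 40, "z": -110}, {"x": 40, "z": -170}, {"x": 40, "z": -230}, {"x": 40, "z": -260}, {"x": 40, "z": -260}, {"x": 0, "y": -40, "z": -260}, {"x": -50, "y": -80, "z": -260}, {"x": -100, "y": -110, "z": -260}, {"x": -140, "y": -140, "z": -260}])

```text
validation failed for argument at $.ro...
```

apply_moves(rows=[{"x": 20, "y": 0, "z": -50, "rx": 0, "ry": 0, "rz": 0, "claw": 0}, {"x": 40, "y": 0, "z": -110, "rx": 0, "ry": 0, "rz": 0, "claw": 0}, {"x": 40, "y": 0, "z": -170, "rx": 0, "ry": 0, "rz": 0, "claw": 0}, {"x": 40, "y": 0, "z": -230, "rx": 0, "ry": 0, "rz": 0, "claw": 0}, {"x": 40, "y": 0, "z": -260, "rx": 0, "ry": 0, "rz": 0, "claw": 0}, {"x": 40, "y": 0, "z": -260, "rx": 0, "ry": 0, "rz": 0, "claw": 0}, {"x": 0, "y": -40, "z": -260, "rx": 0, "ry": 0, "rz": 0, "claw": 0}, {"x": -50, "y": -80, "z": -260, "rx": 0, "ry": 0, "rz": 0, "claw": 0}, {"x": -100, "y": -110, "z": -260, "rx": 0, "ry": 0, "rz": 0, "claw": 0}, {"x": -140, "y": -140, "z": -260, "rx": 0, "ry": 0, "rz": 0, "claw": 0}])

```text
time_s: 1.35
position: [0.2834, 0.4158, 0.5049]
tcp_rot: [[-0.951, 0.309, -0.003], [0.309, 0.951, -0.004], [0.002, -0.004, -1.0]]
force: [0.9, -0.7, 0.7]
opening: 1.004
grasp_force: 0.0
```

apply_moves(rows=[{"x": -55, "y": -41, "z": 0, "rx": 0, "ry": 0, "rz": 0, "claw": 0}, {"x": -110, "y": -82, "z": 0, "rx": 0, "ry": 0, "rz": 0, "claw": 0}, {"x": -163, "y": -122, "z": 0, "rx": 0, "ry": 0, "rz": 1.5, "claw": 0}, {"x": -190, "y": -170, "z": 20, "rx": 0, "ry": 0, "rz": 3, "claw": 0}, {"x": -220, "y": -220, "z": 50, "rx": 0, "ry": 0, "rz": 4.5, "claw": 0}, {"x": -250, "y": -270, "z": 80, "rx": 0, "ry": 0, "rz": 6, "claw": 0}, {"x": -280, "y": -310, "z": 110, "rx": 0, "ry": 0, "rz": 7.5, "claw": 0}, {"x": -300, "y": -350, "z": 150, "rx": 0, "ry": 0, "rz": 9, "claw": 0}, {"x": -325, "y": -399, "z": 200, "rx": 0, "ry": 0, "rz": 10.5, "claw": 0}, {"x": -325, "y": -399, "z": 240, "rx": 0, "ry": 0, "rz": 12, "claw": 0}])

```text
time_s: 2.6
position: [0.4684, -0.0641, 0.265]
tcp_rot: [[0.008, 1.0, -0.0], [1.0, -0.008, -0.0], [-0.0, -0.0, -1.0]]
force: [0.4, 0.6, 0.5]
opening: 0.999
grasp_force: 0.0
```

```bash
python3 - <<'E'
from h import *
save('wrist','w1')
X,p,d=pts('w1')
q=X[(d>0)&(X[...,2]>.062)&(X[...,2]<.076)&(abs(X[...,0]-.469)<.035)&(abs(X[...,1]+.064)<.035)]
print(len(q),q.mean(0),q.min(0),q.max(0))
q=X[(d>0)&(X[...,2]>.02)]
E
```

```text
280 [ 0.46021491 -0.06117976  0.06295094] [ 0.44873222 -0.07273297  0.06201397] [ 0.47291662 -0.04908314  0.06451495]
```

View pics/w1.png

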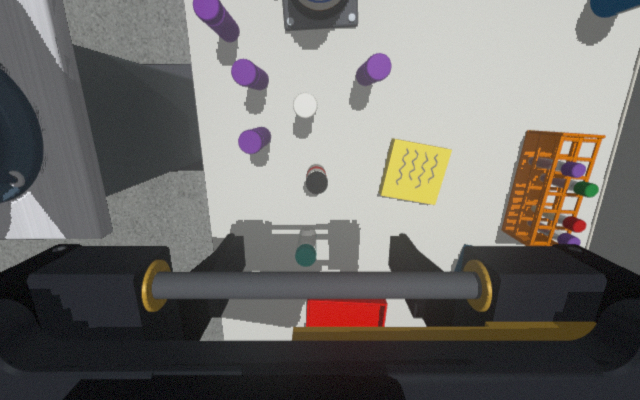

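The wrist picture shows the black-capped vial at (316,180) directly ahead of the jaws, with free space on both finger sides. I'll descend and close.

apply_moves(rows=[{"x": 1, "y": -1, "z": 50, "rx": 0, "ry": 0, "rz": 0, "claw": 0}, {"x": 1, "y": -1, "z": 100, "rx": 0, "ry": 0, "rz": 0, "claw": 0}, {"x": 1, "y": -1, "z": 145, "rx": 0, "ry": 0, "rz": 0, "claw": 0}, {"x": 1, "y": -1, "z": 180, "rx": 0, "ry": 0, "rz": 0, "claw": 0}, {"x": 1, "y": -1, "z": 202, "rx": 0, "ry": 0, "rz": 0, "claw": 0}, {"x": 1, "y": -1, "z": 212, "rx": 0, "ry": 0, "rz": 0, "claw": 0}, {"x": 1, "y": -1, "z": 212, "rx": 0, "ry": 0, "rz": 0, "claw": 110}, {"x": 1, "y": -1, "z": 212, "rx": 0, "ry": 0, "rz": 0, "claw": 150}, {"x": 1, "y": -1, "z": 212, "rx": 0, "ry": 0, "rz": 0, "claw": 190}, {"x": 1, "y": -1, "z": 212, "rx": 0, "ry": 0, "rz": 0, "claw": 230}])

```text
time_s: 3.9
position: [0.4681, -0.0609, 0.0562]
tcp_rot: [[-0.0, 1.0, 0.001], [1.0, 0.0, -0.0], [-0.0, 0.001, -1.0]]
force: [-0.3, -1.1, -0.6]
opening: 0.629
grasp_force: 0.0
```

apply_moves(rows=[{"x": 0, "y": 0, "z": 0, "rx": 0, "ry": 0, "rz": 0, "claw": 255}, {"x": 0, "y": 0, "z": 0, "rx": 0, "ry": 0, "rz": 0, "claw": 255}, {"x": 0, "y": 0, "z": 0, "rx": 0, "ry": 0, "rz": 0, "claw": 255}, {"x": 0, "y": 0, "z": 0, "rx": 0, "ry": 0, "rz": 0, "claw": 255}])

```text
time_s: 4.4
position: [0.4677, -0.0607, 0.0556]
tcp_rot: [[-0.0, 1.0, -0.0], [1.0, 0.0, 0.0], [0.0, -0.0, -1.0]]
force: [-0.0, 0.1, 1.0]
opening: 0.278
grasp_force: 29.9
```

apply_moves(rows=[{"x": 0, "y": 0, "z": -30, "rx": 0, "ry": 0, "rz": 0, "claw": 255}, {"x": 0, "y": 0, "z": -75, "rx": 0, "ry": 0, "rz": 0, "claw": 255}, {"x": 0, "y": 0, "z": -120, "rx": 0, "ry": 0, "rz": 0, "claw": 255}, {"x": -30, "y": 10, "z": -130, "rx": 0, "ry": 0, "rz": 0, "claw": 255}, {"x": -75, "y": 20, "z": -130, "rx": 0, "ry": 0, "rz": 0, "claw": 255}, {"x": -125, "y": 30, "z": -130, "rx": 0, "ry": 0, "rz": 0, "claw": 255}, {"x": -175, "y": 41, "z": -130, "rx": 0, "ry": 0, "rz": 0, "claw": 255}, {"x": -220, "y": 41, "z": -130, "rx": 0, "ry": 0, "rz": 0, "claw": 255}, {"x": -248, "y": 41, "z": -120, "rx": 0, "ry": 0, "rz": 0, "claw": 255}, {"x": -248, "y": 41, "z": -90, "rx": 0, "ry": 0, "rz": 0, "claw": 255}])

```text
time_s: 5.65
position: [0.5097, -0.3117, 0.1458]
tcp_rot: [[0.002, 1.0, 0.003], [1.0, -0.002, -0.003], [-0.003, 0.003, -1.0]]
force: [1.2, 0.5, 0.0]
opening: 0.279
grasp_force: 29.9
```

apply_moves(rows=[{"x": 0, "y": 0, "z": 30, "rx": 0, "ry": 0, "rz": 0, "claw": 255}, {"x": 0, "y": 0, "z": 55, "rx": 0, "ry": 0, "rz": 0, "claw": 255}, {"x": 0, "y": 0, "z": 72, "rx": 0, "ry": 0, "rz": 0, "claw": 255}, {"x": 0, "y": 0, "z": 80, "rx": 0, "ry": 0, "rz": 0, "claw": 255}, {"x": 0, "y": 0, "z": 85, "rx": 0, "ry": 0, "rz": 0, "claw": 255}, {"x": 0, "y": 0, "z": 85, "rx": 0, "ry": 0, "rz": 0, "claw": 255}, {"x": 0, "y": 0, "z": 85, "rx": 0, "ry": 0, "rz": 0, "claw": 255}])

```text
time_s: 6.52
position: [0.5093, -0.3091, 0.0613]
tcp_rot: [[-0.0, 1.0, 0.001], [1.0, 0.0, -0.001], [-0.001, 0.001, -1.0]]
force: [-0.4, 0.8, -0.8]
opening: 0.277
grasp_force: 29.9
```

apply_moves(rows=[{"x": 0, "y": 0, "z": 1, "rx": 0, "ry": 0, "rz": 0, "claw": 255}, {"x": 0, "y": 0, "z": 1, "rx": 0, "ry": 0, "rz": 0, "claw": 255}, {"x": 0, "y": 0, "z": 1, "rx": 0, "ry": 0, "rz": 0, "claw": 170}, {"x": 0, "y": 0, "z": 1, "rx": 0, "ry": 0, "rz": 0, "claw": 150}, {"x": 0, "y": 0, "z": 1, "rx": 0, "ry": 0, "rz": 0, "claw": 100}, {"x": 0, "y": 0, "z": 1, "rx": 0, "ry": 0, "rz": 0, "claw": 50}, {"x": 0, "y": 0, "z": 1, "rx": 0, "ry": 0, "rz": 0, "claw": 0}, {"x": 0, "y": 0, "z": 1, "rx": 0, "ry": 0, "rz": 0, "claw": 0}, {"x": 0, "y": 0, "z": -40, "rx": 0, "ry": 0, "rz": 0, "claw": 0}, {"x": 0, "y": 0, "z": -95, "rx": 0, "ry": 0, "rz": 0, "claw": 0}])

```text
time_s: 7.78
position: [0.5079, -0.308, 0.155]
tcp_rot: [[-0.0, 1.0, -0.003], [1.0, 0.0, 0.003], [0.003, -0.003, -1.0]]
force: [0.7, -1.0, -0.4]
opening: 0.966
grasp_force: 0.0
```

apply_moves(rows=[{"x": 0, "y": 0, "z": -60, "rx": 0, "ry": 0, "rz": 0, "claw": 0}, {"x": 40, "y": 0, "z": -110, "rx": 0, "ry": 0, "rz": 1.5, "claw": 0}, {"x": 90, "y": -5, "z": -125, "rx": 0, "ry": 0, "rz": 3, "claw": 0}, {"x": 145, "y": -10, "z": -125, "rx": 0, "ry": 0, "rz": 4.5, "claw": 0}, {"x": 200, "y": -15, "z": -125, "rx": 0, "ry": 0, "rz": 6, "claw": 0}, {"x": 255, "y": -20, "z": -125, "rx": 0, "ry": 0, "rz": 7.5, "claw": 0}, {"x": 310, "y": -25, "z": -125, "rx": 0, "ry": 0, "rz": 9, "claw": 0}, {"x": 365, "y": -30, "z": -125, "rx": 0, "ry": 0, "rz": 10.5, "claw": 0}, {"x": 415, "y": -34, "z": -125, "rx": 0, "ry": 0, "rz": 12, "claw": 0}, {"x": 462, "y": -34, "z": -125, "rx": 0, "ry": 0, "rz": 13.5, "claw": 0}])

```text
time_s: 9.02
position: [0.474, 0.155, 0.2807]
tcp_rot: [[0.988, 0.152, 0.0], [0.152, -0.988, -0.0], [0.0, 0.0, -1.0]]
force: [0.9, -0.4, -0.4]
opening: 0.999
grasp_force: 0.0
```

apply_moves(rows=[{"x": 0, "y": 0, "z": 0, "rx": 0, "ry": 0, "rz": 1.5, "claw": 0}, {"x": 0, "y": 0, "z": 0, "rx": 0, "ry": 0, "rz": 1.5, "claw": 0}, {"x": 0, "y": 0, "z": 0, "rx": 0, "ry": 0, "rz": 1.5, "claw": 0}])

```text
time_s: 9.4
position: [0.4747, 0.1529, 0.2806]
tcp_rot: [[1.0, 0.002, -0.0], [0.002, -1.0, -0.0], [-0.0, 0.0, -1.0]]
force: [1.1, 0.6, 0.3]
opening: 1.002
grasp_force: 0.0
```

```bash
python3 - <<'E'
from h import *
s=read_state();print(s['joint_positions'],s['position'])
p,d,c=save('wrist','w2');a=save('scene','s2')[0];t=save('top','t2')[0]
X,p,d=pts('w2');P=X[d>0]
q=P[(P[:,2]>.117)&(P[:,2]<.135)&(abs(P[:,0]-.474)<.05)&(abs(P[:,1]-.154)<.05)]
print(len(q),q.mean(0),q.min(0),q.max(0),cv2.minEnclosingCircle(q[:,:2].astype(np.float32)))
g=P[abs(P[:,2])<.012];print('table z',np.median(g[:,2]))
s=cv2.resize(a[160:320,260:500],(480,320))
o=np.zeros((500,800,3),np.uint8);o[:250,:400]=cv2.resize(p,(400,250));o[:320,400:]=s[:,:400];o[250:500,:400]=cv2.resize(t[130:255,240:440],(400,250))
cv2.imwrite('pics/c2.png',o[:,:,::-1])
E
```

```text
[ 4.99397751e+00  1.80611201e+01  9.75503127e+01 -6.18113455e-03
  6.43942598e+01  9.48832692e+01] [0.47465724 0.15287244 0.28055736]
1759 [0.47436723 0.15568972 0.12779192] [0.44890096 0.13048198 0.11710864] [0.49671512 0.18077337 0.13162965] ((0.4730232059955597, 0.15554580092430115), 0.026432456448674202)
table z 0.0002749864813493541
```

View pics/c2.png

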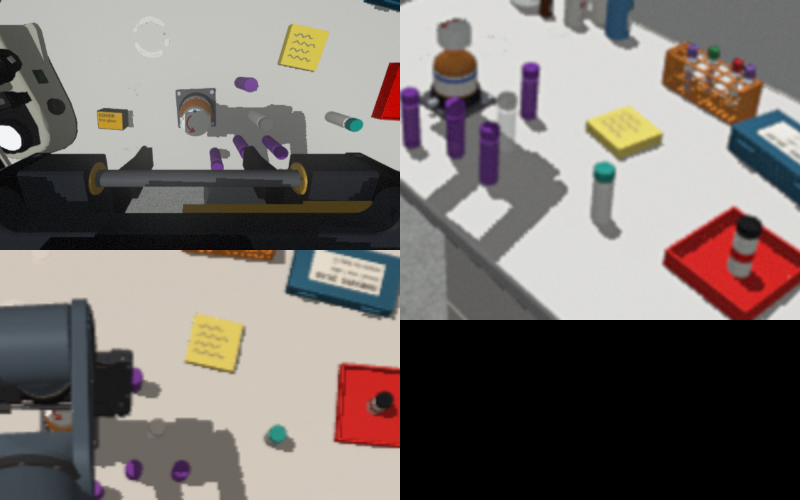

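View pics/w2.png

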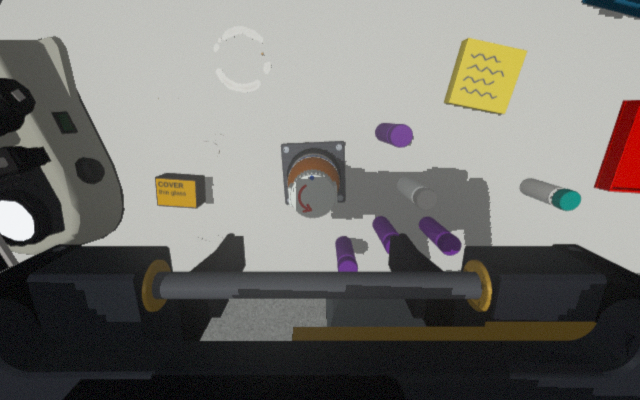

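The reject vial stands upright in the tray. The cap is at (315,197) in the wrist view, with its blue dot near (311,178) and the arrow running anticlockwise. I'll work out the mark direction.

```bash
python3 - <<'E'
from h import *
X,p,d=pts('w2')
h=cv2.cvtColor(p,cv2.COLOR_RGB2HSV)
m=(h[...,0]>95)&(h[...,0]<130)&(h[...,1]>90);m[:165]=0;m[215:]=0;m[:,:290]=0;m[:,342:]=0
b=X[m];print(np.argwhere(m).mean(0),b.mean(0),m.sum())
v=b.mean(0)[:2]-np.array([.474,.1556]);print(v,np.degrees(np.arctan2(v[1],v[0])))
w=(abs(X[...,2]-.128)<.003)&(abs(X[...,0]-.474)<.03)&(abs(X[...,1]-.155)<.03)
q=X[w];print(cv2.minEnclosingCircle(q[:,:2].astype(np.float32)),cv2.minAreaRect(q[:,:2].astype(np.float32)*1000),q.mean(0))
g=(X[...,2]>.003)&(X[...,2]<.02)&(h[...,2]<110)&(abs(X[...,0]-.474)<.06)&(abs(X[...,1]-.155)<.06)
print(cv2.minAreaRect(X[g][:,:2].astype(np.float32)*1000))
E
```

```text
[177.11111111 311.33333333] [0.49324447 0.15681331 0.1303288 ] 9
[0.01924447 0.00121331] 3.607558349719874
((0.4730232059955597, 0.15554580092430115), 0.026432456448674202) ((472.8426208496094, 155.7257080078125), (46.91138458251953, 48.20841598510742), 45.1104736328125) [0.4735322  0.1556731  0.12812793]
((472.8963317871094, 155.22918701171875), (87.03724670410156, 87.36205291748047), 2.4808812141418457)
```

apply_moves(rows=[{"x": 0, "y": -1.5, "z": 40, "rx": 0, "ry": 0, "rz": -0.5, "claw": 0}, {"x": 0, "y": -1.5, "z": 80, "rx": 0, "ry": 0, "rz": -0.5, "claw": 0}, {"x": 0, "y": -1.5, "z": 115, "rx": 0, "ry": 0, "rz": -0.5, "claw": 0}, {"x": 0, "y": -1.5, "z": 140, "rx": 0, "ry": 0, "rz": -0.5, "claw": 0}, {"x": 0, "y": -1.5, "z": 153, "rx": 0, "ry": 0, "rz": -0.5, "claw": 0}, {"x": 0, "y": -1.5, "z": 158, "rx": 0, "ry": 0, "rz": -0.5, "claw": 0}, {"x": 0, "y": -1.5, "z": 158, "rx": 0, "ry": 0, "rz": -0.5, "claw": 0}, {"x": 0, "y": -1.5, "z": 158, "rx": 0, "ry": 0, "rz": -0.5, "claw": 0}])

```text
time_s: 10.55
position: [0.4754, 0.1548, 0.1234]
tcp_rot: [[0.999, 0.053, 0.002], [0.053, -0.999, 0.0], [0.002, -0.0, -1.0]]
force: [0.2, -0.5, 0.1]
opening: 0.994
grasp_force: 0.0
```

apply_moves(rows=[{"x": 0, "y": 0, "z": 0, "rx": 0, "ry": 0, "rz": 0, "claw": 60}, {"x": 0, "y": 0, "z": 0, "rx": 0, "ry": 0, "rz": 0, "claw": 80}, {"x": 0, "y": 0, "z": 0, "rx": 0, "ry": 0, "rz": 0, "claw": 90}, {"x": 0, "y": 0, "z": 0, "rx": 0, "ry": 0, "rz": 0, "claw": 100}])

```text
time_s: 11.05
position: [0.4747, 0.1548, 0.1226]
tcp_rot: [[0.999, 0.053, 0.0], [0.053, -0.999, -0.0], [0.0, 0.0, -1.0]]
force: [0.6, 0.4, -0.3]
opening: 0.656
grasp_force: 0.0
```

apply_moves(rows=[{"x": 0, "y": 0, "z": 0, "rx": 0, "ry": 0, "rz": 0, "claw": 120}, {"x": 0, "y": 0, "z": 0, "rx": 0, "ry": 0, "rz": 0, "claw": 180}, {"x": 0, "y": 0, "z": 0, "rx": 0, "ry": 0, "rz": 0, "claw": 255}, {"x": 0, "y": 0, "z": 0, "rx": 0, "ry": 0, "rz": 0, "claw": 255}])

```text
time_s: 11.55
position: [0.4746, 0.1558, 0.1225]
tcp_rot: [[0.999, 0.052, -0.0], [0.052, -0.999, 0.002], [0.0, -0.002, -1.0]]
force: [0.1, 5.8, -1.6]
opening: 0.571
grasp_force: 30.0
```

apply_moves(rows=[{"x": 0, "y": -1, "z": 0, "rx": 0, "ry": 0, "rz": 0, "claw": 255}, {"x": 0, "y": -1, "z": 2, "rx": 0, "ry": 0, "rz": 0, "claw": 255}, {"x": 0, "y": -1, "z": 4, "rx": 0, "ry": 0, "rz": 0, "claw": 255}, {"x": 0, "y": -1, "z": 6, "rx": 0, "ry": 0, "rz": 0, "claw": 255}, {"x": 0, "y": -1, "z": 6, "rx": 0, "ry": 0, "rz": 0, "claw": 255}, {"x": 0, "y": -1, "z": 6, "rx": 0, "ry": 0, "rz": 0, "claw": 255}])

```text
time_s: 12.3
position: [0.4746, 0.1558, 0.1174]
tcp_rot: [[0.999, 0.053, 0.0], [0.053, -0.999, 0.0], [0.0, -0.0, -1.0]]
force: [-1.7, 1.1, 8.9]
opening: 0.576
grasp_force: 30.0
```

apply_moves(rows=[{"x": 0, "y": 0, "z": 0.3, "rx": 0, "ry": 0, "rz": -1, "claw": 255}, {"x": 0, "y": 0, "z": 0.3, "rx": 0, "ry": 0, "rz": -2.5, "claw": 255}, {"x": 0, "y": 0, "z": 0.3, "rx": 0, "ry": 0, "rz": -4, "claw": 255}, {"x": 0, "y": 0, "z": 0.3, "rx": 0, "ry": 0, "rz": -5.5, "claw": 255}, {"x": 0, "y": 0, "z": 0.3, "rx": 0, "ry": 0, "rz": -7, "claw": 255}])

```text
time_s: 12.92
position: [0.4751, 0.1567, 0.1174]
tcp_rot: [[0.704, 0.71, 0.002], [0.71, -0.704, 0.002], [0.002, -0.0, -1.0]]
force: [-1.4, 5.9, 8.4]
opening: 0.573
grasp_force: 30.0
```

apply_moves(rows=[{"x": 0.3, "y": -0.3, "z": 0, "rx": 0, "ry": 0, "rz": -1.5, "claw": 255}, {"x": 0.3, "y": -0.3, "z": 0, "rx": 0, "ry": 0, "rz": -3, "claw": 255}, {"x": 0.3, "y": -0.3, "z": 0, "rx": 0, "ry": 0, "rz": -4.5, "claw": 255}, {"x": 0.3, "y": -0.3, "z": 0, "rx": 0, "ry": 0, "rz": -6, "claw": 255}, {"x": 0.3, "y": -0.3, "z": 0, "rx": 0, "ry": 0, "rz": -7.5, "claw": 255}, {"x": 0.3, "y": -0.3, "z": 0, "rx": 0, "ry": 0, "rz": -8, "claw": 255}, {"x": 0.3, "y": -0.3, "z": 0, "rx": 0, "ry": 0, "rz": -8, "claw": 255}])

```text
time_s: 13.8
position: [0.4741, 0.1574, 0.1172]
tcp_rot: [[-0.052, 0.999, -0.0], [0.999, 0.052, 0.002], [0.002, -0.0, -1.0]]
force: [-2.1, 7.1, 9.3]
opening: 0.573
grasp_force: 30.0
```

```bash
python3 - <<'E'
from h import *
s=read_state();print(s['moment'],s['force'],s['joint_positions'])
save('wrist','w3');X,p,d=pts('w3');save('scene','s3')
a=cv2.resize(np.load('w3.npz')['p'][130:330,220:420],(500,500));b=cv2.resize(np.load('s3.npz')['p'][150:250,240:300],(300,500))
cv2.imwrite('pics/c3.png',np.hstack([a,b])[:,:,::-1])
E
```

```text
[ 9.74745929e-01  5.82576763e-01 -7.82712196e-04] [-2.10195831  7.08454851  9.27592008] [  5.45642829  32.71469477 106.54895612   0.19030811  40.75177014
   2.34129769]
```

View pics/c3.png

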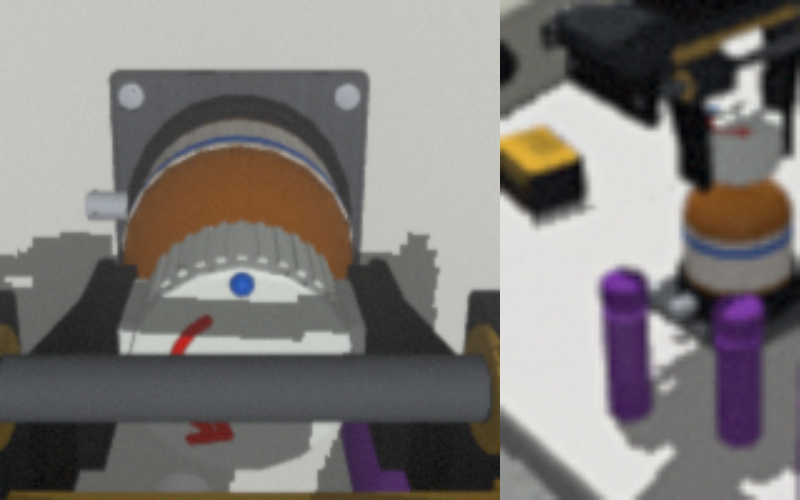

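The picture shows the cap turned with the jaws: the blue dot at (242,285) now lies on the +y side. I'll lift it.

apply_moves(rows=[{"x": 0.7, "y": 0, "z": -3, "rx": 0, "ry": 0, "rz": 0, "claw": 255}, {"x": 0.7, "y": 0, "z": -7, "rx": 0, "ry": 0, "rz": 0, "claw": 255}, {"x": 0.7, "y": 0, "z": -12, "rx": 0, "ry": 0, "rz": 0, "claw": 255}, {"x": 0.7, "y": 0, "z": -18, "rx": 0, "ry": 0, "rz": 0, "claw": 255}, {"x": 0.7, "y": 0, "z": -25, "rx": 0, "ry": 0, "rz": 0, "claw": 255}, {"x": 0.7, "y": 0, "z": -40, "rx": 0, "ry": 0, "rz": 0, "claw": 255}, {"x": 0.7, "y": 0, "z": -60, "rx": 0, "ry": 0, "rz": 0, "claw": 255}, {"x": 0.7, "y": 0, "z": -78, "rx": 0, "ry": 0, "rz": 0, "claw": 255}, {"x": 0.7, "y": 0, "z": -86, "rx": 0, "ry": 0, "rz": 0, "claw": 255}, {"x": 0.7, "y": 0, "z": -86, "rx": 0, "ry": 0, "rz": 0, "claw": 255}])

```text
time_s: 15.15
position: [0.4755, 0.1566, 0.203]
tcp_rot: [[-0.053, 0.999, 0.003], [0.999, 0.053, -0.0], [-0.0, 0.003, -1.0]]
force: [0.9, -0.6, 0.2]
opening: 0.571
grasp_force: 30.0
```

apply_moves(rows=[{"x": 0, "y": 0, "z": 0, "rx": 0, "ry": 0, "rz": 0, "claw": 255}, {"x": 0, "y": 0, "z": 0, "rx": 0, "ry": 0, "rz": 0, "claw": 255}, {"x": 0, "y": 0, "z": 0, "rx": 0, "ry": 0, "rz": 0, "claw": 255}, {"x": 0, "y": 0, "z": 0, "rx": 0, "ry": 0, "rz": 0, "claw": 255}])

```text
time_s: 15.65
position: [0.4745, 0.1569, 0.202]
tcp_rot: [[-0.053, 0.999, -0.001], [0.999, 0.053, -0.0], [-0.0, -0.001, -1.0]]
force: [0.3, 0.6, -0.3]
opening: 0.571
grasp_force: 30.0
```

```bash
python3 - <<'E'
from h import *
a=save('scene','s4')[0]
cv2.imwrite('pics/c4.png',cv2.resize(a[120:330,220:500],(800,600))[:,:,::-1])
E
```

```text
(no output)
```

View pics/c4.png

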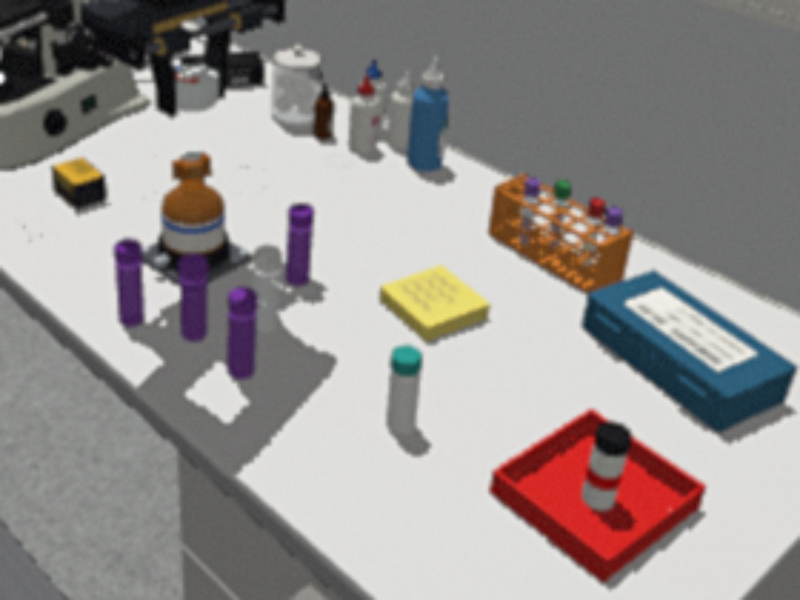

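The cap (195,85) is held above the open bottle (190,165), the reject vial (605,465) stands in the tray, and everything else is in place.

```bash
python3 -c "from rig import hand_in;print(hand_in())"
```

```text
the job is handed in; nothing more can be done
None
```

The job is handed in: the reject vial stands released in the red tray, and the cap was pressed, turned a quarter turn and lifted, and is held level about 8 cm above the bottle; the hand-in gave no verdict.

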